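# Lay the carved handle blanks up to dry

## Task

Lay the three eight-sided tool-handle blanks up to dry: each goes on the drying rack of its own length, lying down in both notches with its ends in line with the rack's ends. Leave the two thick square billets where they lie.

Things in the scene. Friction and masses are not known exactly. Their poses are not given: they have to be found in the camera images.
- short_handle_mid (a point): The short tool-handle blank: a loose straight eight-sided (octagonal) stick of plain pale wood, 85 mm long, 30 mm across its flats, about 42 g, lying on the table on one of its flats. This point is its centre, half-way up (15 mm above what it lies on) and half-way along. Its long axis is y.
- middle_handle_mid (a point): The middle tool-handle blank: a loose straight eight-sided (octagonal) stick of plain pale wood, 115 mm long, 30 mm across its flats, about 56 g, lying on the table on one of its flats. This point is its centre, half-way up (15 mm above what it lies on) and half-way along. Its long axis is y.
- long_handle_mid (a point): The long tool-handle blank: a loose straight eight-sided (octagonal) stick of plain pale wood, 145 mm long, 30 mm across its flats, about 70 g, lying on the table on one of its flats. This point is its centre, half-way up (15 mm above what it lies on) and half-way along. Its long axis is y.
- short_rack: Short drying rack, fixed, dark brown wood: base board 85 mm long (y), 66 wide (x), 10 thick; a notched bearer across each end, flush with it, 14 mm thick (y). Notch 46 mm wide (x), its flat floor 25 mm above the table, horns up to 40 mm. Between the bearers 57 mm are clear for fingers. Origin: underside centre; a handle lying in both notches along y has its centre 40 mm above it.
- middle_rack: Middle drying rack, fixed, dark brown wood: base board 115 mm long (y), 66 wide (x), 10 thick; a notched bearer across each end, flush with it, 14 mm thick (y). Notch 46 mm wide (x), its flat floor 25 mm above the table, horns up to 40 mm. Between the bearers 87 mm are clear for fingers. Origin: underside centre; a handle lying in both notches along y has its centre 40 mm above it.
- long_rack: Long drying rack, fixed, dark brown wood: base board 145 mm long (y), 66 wide (x), 10 thick; a notched bearer across each end, flush with it, 14 mm thick (y). Notch 46 mm wide (x), its flat floor 25 mm above the table, horns up to 40 mm. Between the bearers 117 mm are clear for fingers. Origin: underside centre; a handle lying in both notches along y has its centre 40 mm above it.
- billet_a_mid (a point): A loose, rough split billet, to be left alone: a thick square stick of the same pale wood, 44 x 44 mm in section, 120 mm long (along y), with dark bark on one side. This point is its centre, 22 mm above the table.
- billet_b_mid (a point): A loose, rough split billet, to be left alone: a thick square stick of the same pale wood, 44 x 44 mm in section, 120 mm long (along y), with dark bark on one side. This point is its centre, 22 mm above the table.
Mind the look-alikes: they are no part of the job. Leave any orange look-alike of the part that bears middle_handle_mid alone.

How it is judged (in metres and radians):
At the end, for the whole second after the job is handed in: Each of the short, middle and long handles lies at rest in both notches of the rack of its own length: its centre within 12 mm across and 13 mm along of the rack's middle and 35 to 45 mm above the rack's underside, its length within 0.25 rad of the rack's length (x of short_handle_mid in the frame of short_rack between -0.012 and 0.012 m and y of short_handle_mid in the frame of short_rack between -0.013 and 0.013 m and z of short_handle_mid in the frame of short_rack between 0.035 and 0.045 m and angle between the y axis of short_handle_mid and the y axis of short_rack, either way round below 0.25 rad and linear speed of each of short_handle, middle_handle, long_handle below 0.02 m/s and angular speed of each of short_handle, middle_handle, long_handle below 0.2 rad/s and x of middle_handle_mid in the frame of middle_rack between -0.012 and 0.012 m and y of middle_handle_mid in the frame of middle_rack between -0.013 and 0.013 m and z of middle_handle_mid in the frame of middle_rack between 0.035 and 0.045 m and angle between the y axis of middle_handle_mid and the y axis of middle_rack, either way round below 0.25 rad and x of long_handle_mid in the frame of long_rack between -0.012 and 0.012 m and y of long_handle_mid in the frame of long_rack between -0.013 and 0.013 m and z of long_handle_mid in the frame of long_rack between 0.035 and 0.045 m and angle between the y axis of long_handle_mid and the y axis of long_rack, either way round below 0.25 rad); the robot touches nothing.
It fails at once if a square billet is pushed or carried more than 30 mm from where it lay (distance of billet_a_mid from where it was at the start of the episode above 0.03 m).
It fails at once if a square billet is pushed or carried more than 30 mm from where it lay (distance of billet_b_mid from where it was at the start of the episode above 0.03 m).
It also fails if it takes over 86 s, if anything falls off the work surface, if the arm or the gripper's body presses on something with over 40 N, if the wrist force passes 120 N, or if a joint passes its speed limit or range.

## Robot

A 7-joint arm with a two-finger parallel gripper is mounted at the origin on the work surface. World frame = base frame: x ahead of the robot, y to its left, z up, the work surface at z = 0. Lengths are in mm, angles in rad, forces in N, time in s.
With the tool pointing down it reaches from about 400 to 850 mm from the base axis. Payload 10.4 kg.
Tool frame: the origin (TCP) lies at the very end of the fingers, on their centre line; the grasp point (between the pads) lies 19 mm behind it (manip.grasp_offset is the distance from the TCP to the grasp point, in mm); z points along the fingers, y is the line along which they close (so a half turn about z gives the same grasp; the last joint's range is limited). The gripper opens to 87 mm and grips with 3 to 60 N. Pads are 19 mm wide; open, the fingers measure 117 mm over their backs; the gripper's body (75 mm by 190 mm) begins 51 mm behind the grasp point.
Start: joints at [-1.189, 0.332, -0.065, 1.46, 0.022, 1.35, -0.088], TCP at [246.136, 574.516, 222.576] pointing down, gripper open.
Joint ranges: [-2.6, 2.6], [-0.5, 2.12], [-1.47, 1.34], [0.16, 2.42], [-1.27, 4.41], [0.06, 2.06], [-2.6, 2.6]. Speed limits (rad/s): [2.22, 2.22, 2.79, 2.79, 3.14, 3.14, 3.14].

## Interface

Orientations are given as a rotation vector (axis times angle).
In Python, from station import manip gives the robot as it stands.
- The arm moves only by the tool apply_moves, never from a script. Its argument "rows" is a list of rows, each an object of numbers: "x", "y", "z": the shift along the world's x, y, z as a fraction of full scale; "wx", "wy", "wz": the turn, a rotation vector about the world's x, y, z as a fraction of full scale. A call has 1 to 8 rows; each row shifts and turns the commanded pose from where the row before left it; what a row does not reach is not made up. Full scale, the value 1, is 2.5 cm for a shift and 0.12 rad for a turn. A row lasts 1/10 s, in which the tool goes at most 50 mm and 8.59 degrees, less where a joint would pass 70% of its speed; a pose out of reach is approached as far as the arm can. A call with a number of a shift or a turn outside -1 to 1 is refused whole. A call with a gripper value outside its range is refused whole. "jaw" is the opening, from -1 (shut) to 1 (fully open), set as the call begins (left out, the last holds). The fingers move at their own pace and stop on an object; "grip_force" is the grip in N (left out, the last holds). Time passes only in rows, so rows that do not move let the fingers close. It gives the time, the measured TCP pose, the force, the opening and the grip force at its end, in the units of the state.
- manip.observe(): the state, without advancing time (a new reading comes with each control period).
- manip.snapshot(name): name is "side" or "top"; returns a dict with "img" (480x640x3 uint8, blue, green, red), "fx", "fy", "cx", "cy" (pixels), "R" (3x3) and "t" (3): a world point X has camera coordinates R X + t. Camera axes: x right, y down, z forward; pixel columns grow to the right and rows downward; lengths in mm; the calibration is good to about 2 mm. A picture is of the moment at which its call begins. There is no depth.
- manip.close_job(): hands the job in; it is judged then, once.
The state is a dict: "time_s": time; "q": joint angles; "joint_vel": joint speeds; "joint_torque": joint torques, N m; "tool_pos": TCP position; "ee_rot": TCP orientation; "contact_force": force on the tool from outside, world axes, zero at the start; "ft_torque": the same for the moment, N m; "opening": finger opening in mm; "grip_force": force on a finger pad.
Only numpy, scipy, OpenCV 4.12 (cv2) and the standard library are available. Lean on these libraries where they do the work, as an engineer would, in place of code of your own. Each camera call takes 0.05 s, during which the arm holds its last target. There are 200 camera calls.

## Working session

There is one attempt and no reset: what is moved stays moved. The work goes in short steps, Python scripts to look and compute and a tool call to move; the robot and the scene stay as the last step left them, time stands still between calls to the robot, and variables do not carry over. Pictures are saved under pics/ and viewed, at most 14 in all, crops included, and the job is handed in when it is done.

Besides the shell and the picture viewer there is one more tool, called after "Call:" by a JSON object that holds its "op" and its "data". apply_moves: Moves the arm, as the interface text tells. Its arguments: {"type":"object","properties":{"rows":{"type":"array","items":{"type":"object","properties":{"x":{"type":"number"},"y":{"type":"number"},"z":{"type":"number"},"wx":{"type":"number"},"wy":{"type":"number"},"wz":{"type":"number"}}}},"jaw":{"type":"number"},"grip_force":{"type":"number"}},"required":["rows"]}

```bash
mkdir -p pics
python3 - <<'E'
from station import manip
import cv2,numpy as np
for n in("top","side"):
    s=manip.snapshot(n); cv2.imwrite(f"pics/{n}0.png",s["img"]); np.savez(n+"0.npz",**s)
    print(n,s["fx"],s["fy"],s["cx"],s["cy"],s["R"],s["t"])
o=manip.observe(); print(o)
E
```

```text
top 455.0409473893616 455.0409473893616 322.6145865967759 234.58673268866607 [[-0.02519365 -0.99955777  0.01579677]
 [-0.98377263  0.02198164 -0.17806801]
 [ 0.17764203 -0.02002661 -0.98389138]] [-160.04917399  480.12665622 1108.46660259]
side 447.2069875373731 447.2069875373731 319.3752319540654 246.55717590541036 [[ 0.72738246 -0.68612046  0.01238878]
 [-0.46234514 -0.50333074 -0.72999667]
 [ 0.50710131  0.52525888 -0.6833384 ]] [-462.23474818  177.20967223 1046.67229052]
{'time_s': 0.1, 'q': array([-1.18860198,  0.33280131, -0.06468745,  1.46083967,  0.02159805,
        1.34991487, -0.08850925]), 'joint_vel': array([-0.00019219, -0.00224976, -0.00042073, -0.00209958, -0.00184237,
       -0.00089855,  0.00145405]), 'joint_torque': array([ 2.71886172e-03, -6.24546862e+01,  2.57077091e-02, -3.90716600e+01,
       -6.11933623e-02,  3.67497839e-02,  9.58281271e-05]), 'tool_pos': array([246.01764597, 574.16908441, 221.84650466]), 'ee_rot': array([-6.31481754e-01, -3.07727139e+00,  1.96762848e-03]), 'contact_force': array([ 0.05421623, -0.66311626, -0.85932128]), 'ft_torque': array([0.00251908, 0.02286921, 0.05823414]), 'grip_force': 0.0, 'opening': 86.64691572037174}
```

View pics/top0.png

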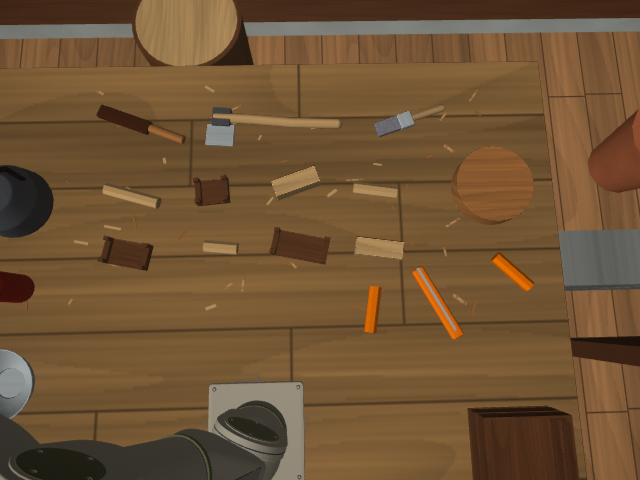

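View pics/side0.png

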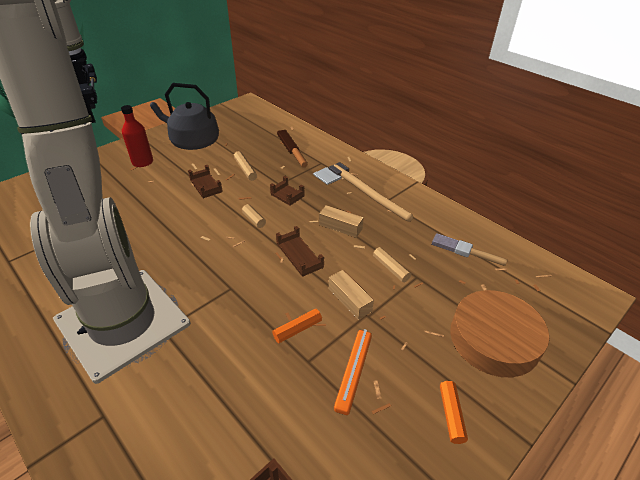

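The top view shows these things:
- **Pale eight-sided sticks:** (130,196), the longest; (220,248), the shortest; (375,190), in between.
- **Thick billets:** (296,181) and (380,248).
- **Orange look-alikes:** (373,309), (437,303) and (513,272). They are not part of the job.
- **Racks:** short at (212,191), middle at (126,253), long at (300,245).

I'll confirm this in one enlarged crop.

Run:
```python
import cv2
i=cv2.imread("pics/top0.png")[160:280,90:420]
a=cv2.resize(i[:,:165],None,fx=4.8,fy=4.8,interpolation=cv2.INTER_CUBIC)
b=cv2.resize(i[:,165:],None,fx=4.8,fy=4.8,interpolation=cv2.INTER_CUBIC)
cv2.imwrite("pics/ca.png",a);cv2.imwrite("pics/cb.png",b)
```

```text
(no output)
```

View pics/ca.png

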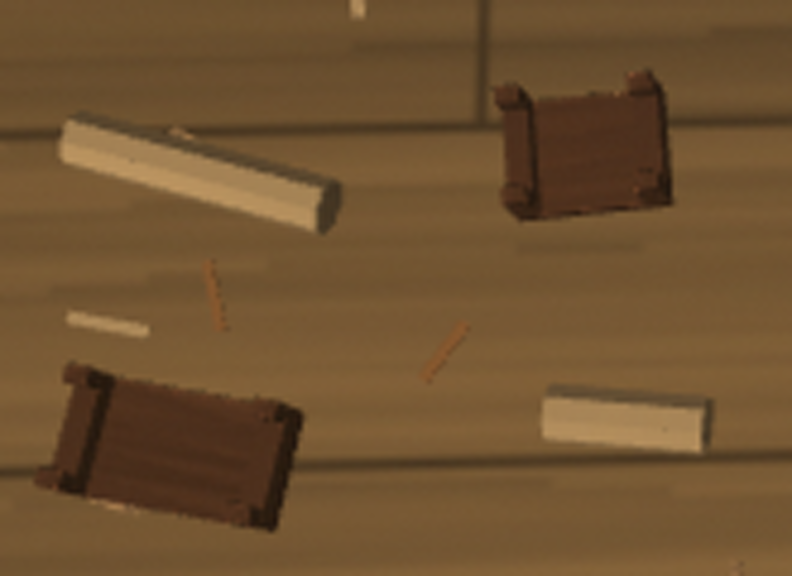

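View pics/cb.png

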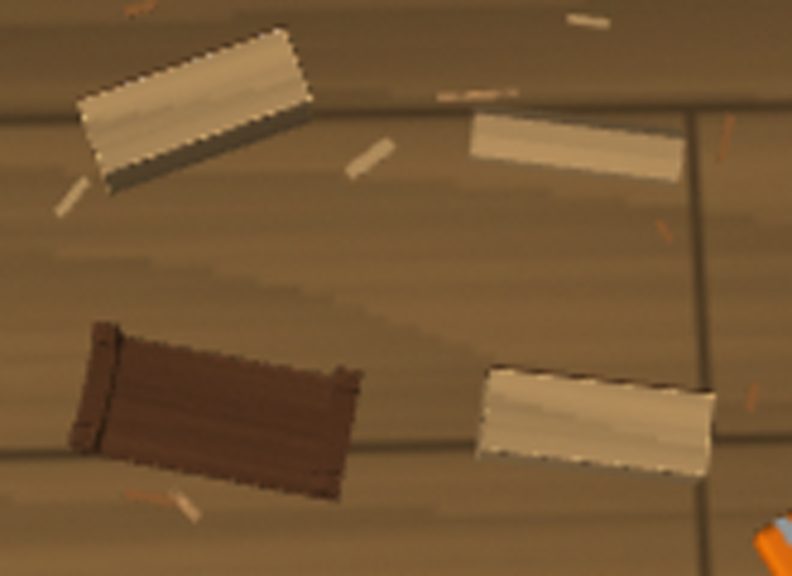

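```bash
cat > fit.py <<'E'
import numpy as np,cv2
from scipy.optimize import minimize
def proj(s,P):
    c=np.asarray(P)@s["R"].T+s["t"]; return np.c_[s["fx"]*c[:,0]/c[:,2]+s["cx"],s["fy"]*c[:,1]/c[:,2]+s["cy"]]
def unproj(s,uv,z):
    d=s["R"].T@np.array([(uv[0]-s["cx"])/s["fx"],(uv[1]-s["cy"])/s["fy"],1]); o=-s["R"].T@s["t"]
    return o+d*(z-o[2])/d[2]
def box(x,y,z): return np.array([[a,b,c] for a in x for b in y for c in z],float)
def parts(kind,L):
    h=L/2
    if kind=="oct":
        a=np.arange(8)*np.pi/4+np.pi/8; r=15/np.cos(np.pi/8)
        return [np.array([[r*np.cos(t),s*h,15+r*np.sin(t)] for t in a for s in(-1,1)])]
    if kind=="bil": return [box((-22,22),(-h,h),(0,44))]
    out=[box((-33,33),(-h,h),(0,10))]
    for y in((-h,-h+14),(h-14,h)):
        out+=[box((-33,33),y,(0,25)),box((-33,-23),y,(25,40)),box((23,33),y,(25,40))]
    return out
def world(p,P,z0=0):
    c,s=np.cos(p[2]),np.sin(p[2]); return P@np.array([[c,s,0],[-s,c,0],[0,0,1]])+[p[0],p[1],z0]
K=4
def render(s,p,ps,sz,off,z0=0):
    m=np.zeros(sz,np.uint8)
    for P in ps:
        h=cv2.convexHull(((proj(s,world(p,P,z0))-off+.5)*K*16).astype(np.int32))
        cv2.fillConvexPoly(m,h,1,shift=4)
    return m
def fit(snaps,p0,kind,L,z0=0):
    ps=parts(kind,L); tg=[]
    for s in snaps:
        q=np.vstack([proj(s,world(p0,P,z0)) for P in ps]); a=np.floor(q.min(0)-12).astype(int); b=np.ceil(q.max(0)+12).astype(int)
        im=np.ascontiguousarray(s["img"][a[1]:b[1],a[0]:b[0]]); im=cv2.resize(im,None,fx=K,fy=K,interpolation=cv2.INTER_LINEAR)
        r=render(s,p0,ps,im.shape[:2],a,z0); k=np.ones((1+10*K//2*1,)*2,np.uint8)
        g=np.where(cv2.dilate(r,k)>0,np.where(r>0,3,2),0).astype(np.uint8); g[cv2.erode(r,np.ones((17,17),np.uint8))>0]=1
        cv2.grabCut(im,g,None,np.zeros((1,65)),np.zeros((1,65)),5,cv2.GC_INIT_WITH_MASK)
        tg.append((s,(g&1).astype(np.uint8),a))
    def cost(v):
        p=np.array([v[0]*10+p0[0],v[1]*10+p0[1],v[2]*.1+p0[2]]);c=0
        for s,m,a in tg:
            r=render(s,p,ps,m.shape,a,z0); c+=1-(r&m).sum()/(r|m).sum()
        return c/len(tg)
    best=minimize(cost,np.zeros(3),method="Nelder-Mead",options=dict(initial_simplex=np.array([[0,0,0],[1,0,0],[0,1,0],[0,0,1.]]),xatol=.005,fatol=1e-4))
    v=best.x; return np.array([v[0]*10+p0[0],v[1]*10+p0[1],v[2]*.1+p0[2]]),best.fun
def draw(s,p,kind,L,img,z0=0):
    for P in parts(kind,L):
        cv2.polylines(img,[cv2.convexHull((proj(s,world(p,P,z0))*16).astype(np.int32))],True,(0,255,0),1,cv2.LINE_AA,4)
E
cat > run1.py <<'E'
from fit import *
t=dict(np.load("top0.npz"));s=dict(np.load("side0.npz"))
O={"long_h":("oct",145,(103,192),(159,203),15),"short_h":("oct",85,(203,246),(237,250),15),"mid_h":("oct",115,(353,187),(397,193),15),
"short_r":("rack",85,(196,192),(228,190),12),"mid_r":("rack",115,(102,250),(151,258),12),"long_r":("rack",145,(273,240),(328,251),12),
"bil_a":("bil",120,(274,188),(318,175),22),"bil_b":("bil",120,(355,245),(404,251),22)}
vis=[x["img"].copy() for x in(t,s)]
for n,(k,L,a,b,z) in O.items():
    A,B=unproj(t,a,z),unproj(t,b,z); c=(A+B)/2; d=A-B
    p0=np.array([c[0],c[1],np.arctan2(-d[0],d[1])])
    r=[fit(S,p0,k,L) for S in([t],[s],[t,s])]
    print(n,"L~%.0f"%np.linalg.norm(d),*[(x[0].round(3).tolist(),round(x[1],3)) for x in r])
    for v,x in zip(vis,(t,s)): draw(x,r[2][0],k,L,v)
cv2.imwrite("pics/fit.png",np.vstack([cv2.resize(vis[0][150:300,90:420],(660,300)),cv2.resize(vis[1][140:325,180:420],(389,300))if 0 else cv2.resize(vis[1][140:325,160:440],(660,300))[:, :660]]))
E
python3 run1.py
```

```text
long_h L~151 ([594.344, 327.979, -0.265], np.float64(0.176)) ([597.541, 329.251, -0.278], np.float64(0.101)) ([595.923, 328.641, -0.272], np.float64(0.15))
short_h L~88 ([454.537, 92.354, -0.113], np.float64(0.219)) ([454.899, 94.287, -0.121], np.float64(0.053)) ([453.833, 92.955, -0.105], np.float64(0.141))
mid_h L~118 ([597.96, -312.303, -0.126], np.float64(0.241)) ([600.257, -311.048, -0.148], np.float64(0.042)) ([599.928, -311.682, -0.141], np.float64(0.148))
short_r L~84 ([605.955, 117.441, 0.083], np.float64(0.021)) ([606.853, 119.434, 0.092], np.float64(0.044)) ([606.138, 118.22, 0.077], np.float64(0.046))
mid_r L~128 ([444.715, 333.209, -0.202], np.float64(0.03)) ([444.935, 335.921, -0.207], np.float64(0.036)) ([444.735, 333.849, -0.202], np.float64(0.041))
long_r L~146 ([453.661, -112.189, -0.208], np.float64(0.024)) ([454.396, -111.128, -0.216], np.float64(0.026)) ([453.973, -111.787, -0.213], np.float64(0.027))
bil_a L~121 ([620.775, -103.295, 0.342], np.float64(0.032)) ([621.267, -102.319, 0.346], np.float64(0.035)) ([620.711, -103.295, 0.337], np.float64(0.038))
bil_b L~127 ([441.649, -314.921, -0.12], np.float64(0.145)) ([441.047, -313.363, -0.14], np.float64(0.029)) ([441.264, -313.892, -0.134], np.float64(0.084))
```

View pics/fit.png

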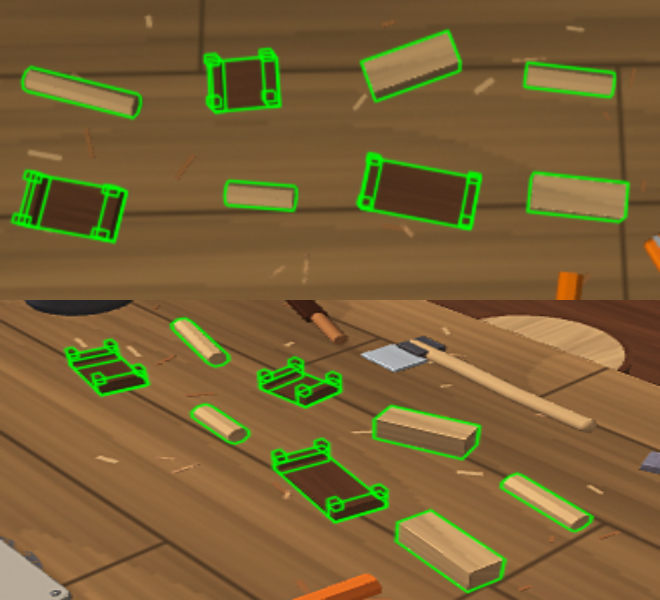

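Both views agree to within about 2 mm, and the three handles, racks and billets are identified by length and section. I'll take the long handle first.

Call:
{"op": "apply_moves", "data": {"rows": [{"y": -1,"x": 0.4,"wz": -0.75},{"y": -1,"x": 0.4,"wz": -0.75},{"y": -1,"x": 0.4,"wz": -0.75},{"y": -1,"x": 0.4,"wz": -0.75},{"y": -1,"x": 0.4,"wz": -0.75},{"y": -1,"x": 0.4,"wz": -0.75},{"y": -1,"x": 0.4,"wz": -0.75},{"y": -1,"x": 0.4,"wz": -0.75}], "jaw": 1, "grip_force": 20}}

```text
invalid input at $.rows[0]: expected keys x, y, z, wx, wy, wz
```

Call:
{"op": "apply_moves", "data": {"rows": [{"x": 0.4,"y": -1,"z": 0,"wx": 0,"wy": 0,"wz": -0.75},{"x": 0.4,"y": -1,"z": 0,"wx": 0,"wy": 0,"wz": -0.75},{"x": 0.4,"y": -1,"z": 0,"wx": 0,"wy": 0,"wz": -0.75},{"x": 0.4,"y": -1,"z": 0,"wx": 0,"wy": 0,"wz": -0.75},{"x": 0.4,"y": -1,"z": 0,"wx": 0,"wy": 0,"wz": -0.75},{"x": 0.4,"y": -1,"z": 0,"wx": 0,"wy": 0,"wz": -0.75},{"x": 0.4,"y": -1,"z": 0,"wx": 0,"wy": 0,"wz": -0.75},{"x": 0.4,"y": -1,"z": 0,"wx": 0,"wy": 0,"wz": -0.75}], "jaw": 1, "grip_force": 20}}

```text
time_s: 0.9
tool_pos: [326.3, 373.2, 222.3]
ee_rot: [-1.68, -2.655, 0.001]
contact_force: [0.1, -0.0, 0.4]
opening: 87.1
grip_force: 0.0
```

Call:
{"op": "apply_moves", "data": {"rows": [{"x": 1,"y": -0.2,"z": -0.3,"wx": 0,"wy": 0,"wz": -0.744},{"x": 1,"y": -0.2,"z": -0.3,"wx": 0,"wy": 0,"wz": -0.744},{"x": 1,"y": -0.2,"z": -0.3,"wx": 0,"wy": 0,"wz": -0.744},{"x": 1,"y": -0.2,"z": -0.3,"wx": 0,"wy": 0,"wz": -0.744},{"x": 1,"y": -0.2,"z": -0.3,"wx": 0,"wy": 0,"wz": -0.744},{"x": 1,"y": -0.2,"z": -0.3,"wx": 0,"wy": 0,"wz": -0.744},{"x": 1,"y": -0.2,"z": -0.3,"wx": 0,"wy": 0,"wz": -0.744},{"x": 1,"y": -0.2,"z": -0.3,"wx": 0,"wy": 0,"wz": -0.744}]}}

```text
time_s: 1.7
tool_pos: [526.9, 334.1, 161.9]
ee_rot: [2.502, 1.9, -0.001]
contact_force: [-0.1, 0.0, 0.9]
opening: 86.7
grip_force: 0.0
```

Call:
{"op": "apply_moves", "data": {"rows": [{"x": 0.9,"y": -0.07,"z": -0.6,"wx": 0,"wy": 0,"wz": 0},{"x": 0.9,"y": -0.07,"z": -0.6,"wx": 0,"wy": 0,"wz": 0},{"x": 0.98,"y": -0.06,"z": -0.6,"wx": 0,"wy": 0,"wz": 0},{"x": 0,"y": 0,"z": -0.9,"wx": 0,"wy": 0,"wz": 0},{"x": 0,"y": 0,"z": -0.9,"wx": 0,"wy": 0,"wz": 0},{"x": 0,"y": 0,"z": -0.4,"wx": 0,"wy": 0,"wz": 0},{"x": 0,"y": 0,"z": 0,"wx": 0,"wy": 0,"wz": 0}]}}

```text
time_s: 2.4
tool_pos: [594.5, 329.1, 60.8]
ee_rot: [-2.498, -1.905, 0.005]
contact_force: [-0.5, -0.5, -0.3]
opening: 87.4
grip_force: 0.0
```

Run:
```python
from station import manip
import cv2
s=manip.snapshot("side"); print(manip.observe()["tool_pos"])
cv2.imwrite("pics/near1.png",cv2.resize(s["img"][60:240,120:360],(800,600)))
```

```text
[595.30358934 329.48788826  62.38483204]
```

View pics/near1.png

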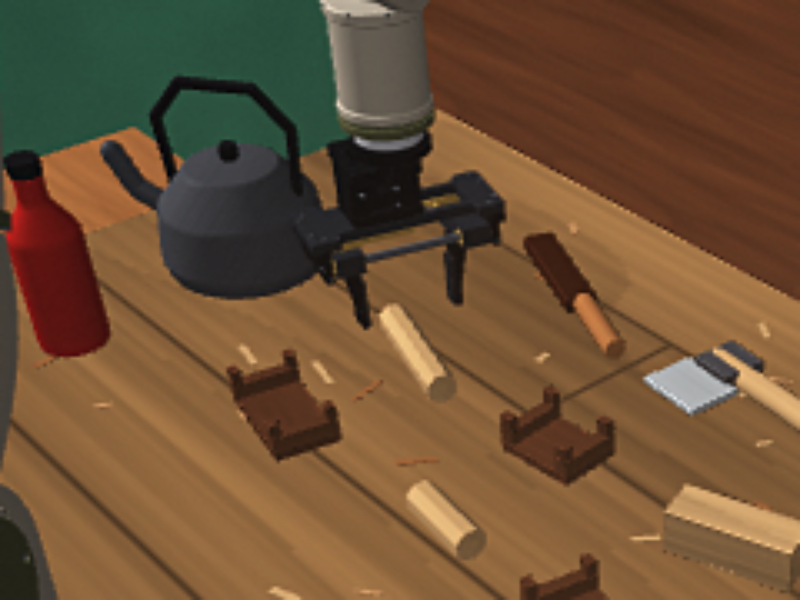

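The view shows the open fingers, at about (362,320) and (455,300), straddling the long handle at about (415,350), in line with it. Next I lower and grip.

Call:
{"op": "apply_moves", "data": {"rows": [{"x": 0.05,"y": 0,"z": -0.75,"wx": 0,"wy": 0,"wz": 0},{"x": 0,"y": 0,"z": -0.75,"wx": 0,"wy": 0,"wz": 0},{"x": 0,"y": 0,"z": -0.5,"wx": 0,"wy": 0,"wz": 0},{"x": 0,"y": 0,"z": -0.2,"wx": 0,"wy": 0,"wz": 0},{"x": 0,"y": 0,"z": 0,"wx": 0,"wy": 0,"wz": 0}]}}

```text
time_s: 2.95
tool_pos: [596.9, 329.6, 7.7]
ee_rot: [2.498, 1.905, -0.0]
contact_force: [-0.1, 0.1, 0.4]
opening: 87.2
grip_force: 0.0
```

Call:
{"op": "apply_moves", "data": {"rows": [{"x": 0,"y": 0,"z": 0,"wx": 0,"wy": 0,"wz": 0},{"x": 0,"y": 0,"z": 0,"wx": 0,"wy": 0,"wz": 0},{"x": 0,"y": 0,"z": 0,"wx": 0,"wy": 0,"wz": 0},{"x": 0,"y": 0,"z": 0,"wx": 0,"wy": 0,"wz": 0},{"x": 0,"y": 0,"z": 0,"wx": 0,"wy": 0,"wz": 0},{"x": 0,"y": 0,"z": 0,"wx": 0,"wy": 0,"wz": 0},{"x": 0,"y": 0,"z": 0,"wx": 0,"wy": 0,"wz": 0},{"x": 0,"y": 0,"z": 0,"wx": 0,"wy": 0,"wz": 0}], "jaw": -1, "grip_force": 20}}

```text
time_s: 3.75
tool_pos: [596.9, 329.5, 7.5]
ee_rot: [2.499, 1.904, -0.0]
contact_force: [-0.9, 0.5, -0.5]
opening: 30.8
grip_force: 0.1
```

Call:
{"op": "apply_moves", "data": {"rows": [{"x": 0,"y": 0,"z": 0,"wx": 0,"wy": 0,"wz": 0},{"x": 0,"y": 0,"z": 0,"wx": 0,"wy": 0,"wz": 0},{"x": 0,"y": 0,"z": 0.4,"wx": 0,"wy": 0,"wz": 0},{"x": 0,"y": 0,"z": 0.8,"wx": 0,"wy": 0,"wz": 0},{"x": 0,"y": 0,"z": 0.8,"wx": 0,"wy": 0,"wz": 0},{"x": 0,"y": 0,"z": 0.8,"wx": 0,"wy": 0,"wz": 0},{"x": 0,"y": 0,"z": 0.8,"wx": 0,"wy": 0,"wz": 0},{"x": 0,"y": 0,"z": 0.4,"wx": 0,"wy": 0,"wz": 0}]}}

```text
time_s: 4.55
tool_pos: [597.8, 329.9, 110.3]
ee_rot: [2.498, 1.904, 0.005]
contact_force: [0.8, 0.2, -0.9]
opening: 29.4
grip_force: 19.9
```

Call:
{"op": "apply_moves", "data": {"rows": [{"x": -0.2,"y": -0.5,"z": 0,"wx": 0,"wy": 0,"wz": 0.03},{"x": -0.3,"y": -1,"z": 0,"wx": 0,"wy": 0,"wz": 0.03},{"x": -0.3,"y": -1,"z": 0,"wx": 0,"wy": 0,"wz": 0.03},{"x": -0.3,"y": -1,"z": 0,"wx": 0,"wy": 0,"wz": 0.03},{"x": -0.3,"y": -1,"z": 0,"wx": 0,"wy": 0,"wz": 0.03},{"x": -0.3,"y": -1,"z": 0,"wx": 0,"wy": 0,"wz": 0.03},{"x": -0.3,"y": -1,"z": 0,"wx": 0,"wy": 0,"wz": 0.03},{"x": -0.3,"y": -1,"z": 0,"wx": 0,"wy": 0,"wz": 0.03}]}}

```text
time_s: 5.35
tool_pos: [538.9, 141.0, 107.6]
ee_rot: [-2.471, -1.94, -0.0]
contact_force: [0.1, -1.0, -0.7]
opening: 29.6
grip_force: 19.9
```

Call:
{"op": "apply_moves", "data": {"rows": [{"x": -0.3,"y": -1,"z": 0,"wx": 0,"wy": 0,"wz": 0.03},{"x": -0.3,"y": -1,"z": 0,"wx": 0,"wy": 0,"wz": 0.03},{"x": -0.3,"y": -1,"z": 0,"wx": 0,"wy": 0,"wz": 0.03},{"x": -0.3,"y": -1,"z": 0,"wx": 0,"wy": 0,"wz": 0.03},{"x": -0.3,"y": -1,"z": 0,"wx": 0,"wy": 0,"wz": 0.03},{"x": -0.3,"y": -1,"z": 0,"wx": 0,"wy": 0,"wz": 0.03},{"x": -0.3,"y": -1,"z": 0,"wx": 0,"wy": 0,"wz": 0.03},{"x": -0.2,"y": -0.5,"z": 0,"wx": 0,"wy": 0,"wz": 0.03}]}}

```text
time_s: 6.15
tool_pos: [481.2, -47.6, 107.7]
ee_rot: [2.445, 1.973, -0.0]
contact_force: [-0.8, 0.7, 0.4]
opening: 29.7
grip_force: 19.9
```

Call:
{"op": "apply_moves", "data": {"rows": [{"x": -0.36,"y": -0.85,"z": 0,"wx": 0,"wy": 0,"wz": 0},{"x": -0.36,"y": -0.85,"z": 0,"wx": 0,"wy": 0,"wz": 0},{"x": -0.36,"y": -0.86,"z": 0,"wx": 0,"wy": 0,"wz": 0},{"x": 0,"y": 0,"z": -0.6,"wx": 0,"wy": 0,"wz": 0},{"x": 0,"y": 0,"z": -0.6,"wx": 0,"wy": 0,"wz": 0},{"x": 0,"y": 0,"z": -0.6,"wx": 0,"wy": 0,"wz": 0},{"x": 0,"y": 0,"z": -0.4,"wx": 0,"wy": 0,"wz": 0},{"x": 0,"y": 0,"z": 0,"wx": 0,"wy": 0,"wz": 0}]}}

```text
time_s: 6.95
tool_pos: [454.1, -109.1, 51.5]
ee_rot: [-2.441, -1.975, 0.003]
contact_force: [-0.9, -0.3, 0.4]
opening: 29.6
grip_force: 19.9
```

Run:
```python
from station import manip
import cv2
s=manip.snapshot("side"); print(manip.observe()["tool_pos"])
cv2.imwrite("pics/near2.png",cv2.resize(s["img"][170:290,220:380],(800,600)))
```

```text
[ 454.67042878 -109.24479757   52.37213574]
```

View pics/near2.png

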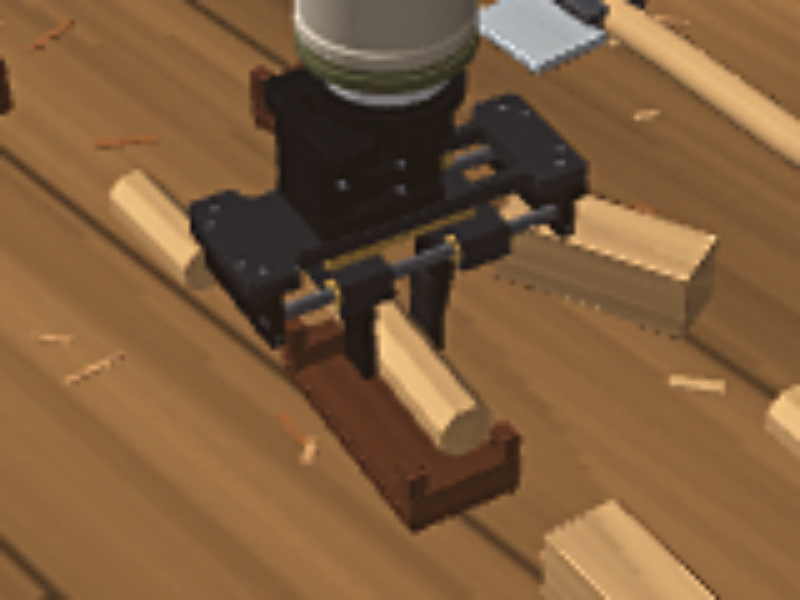

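The handle hangs level over the long rack. Its near end, at about (465,430), sits above the near notch between the horns at (420,485) and (508,440). I lower it 19 mm and release.

Call:
{"op": "apply_moves", "data": {"rows": [{"x": 0,"y": -0.08,"z": -0.25,"wx": 0,"wy": 0,"wz": 0},{"x": 0,"y": 0,"z": -0.25,"wx": 0,"wy": 0,"wz": 0},{"x": 0,"y": 0,"z": -0.2,"wx": 0,"wy": 0,"wz": 0},{"x": 0,"y": 0,"z": -0.06,"wx": 0,"wy": 0,"wz": 0},{"x": 0,"y": 0,"z": 0,"wx": 0,"wy": 0,"wz": 0}]}}

```text
time_s: 7.5
tool_pos: [454.7, -111.5, 33.4]
ee_rot: [-2.443, -1.975, 0.001]
contact_force: [0.6, -0.2, -0.6]
opening: 29.8
grip_force: 19.9
```

Call:
{"op": "apply_moves", "data": {"rows": [{"x": 0,"y": 0,"z": -0.03,"wx": 0,"wy": 0,"wz": 0},{"x": 0,"y": 0,"z": 0,"wx": 0,"wy": 0,"wz": 0},{"x": 0,"y": 0,"z": 0,"wx": 0,"wy": 0,"wz": 0},{"x": 0,"y": 0,"z": 0,"wx": 0,"wy": 0,"wz": 0},{"x": 0,"y": 0,"z": 0.5,"wx": 0,"wy": 0,"wz": 0},{"x": 0,"y": 0,"z": 0.8,"wx": 0,"wy": 0,"wz": 0},{"x": 0,"y": 0,"z": 0.8,"wx": 0,"wy": 0,"wz": 0},{"x": 0,"y": 0,"z": 0.8,"wx": 0,"wy": 0,"wz": 0}], "jaw": 1}}

```text
time_s: 8.3
tool_pos: [454.9, -111.7, 107.0]
ee_rot: [2.443, 1.975, 0.001]
contact_force: [0.3, 0.1, 0.2]
opening: 83.6
grip_force: 0.0
```

Call:
{"op": "apply_moves", "data": {"rows": [{"x": 0.72,"y": -1,"z": 0,"wx": 0,"wy": 0,"wz": 0.076},{"x": 0.72,"y": -1,"z": 0,"wx": 0,"wy": 0,"wz": 0.076},{"x": 0.72,"y": -1,"z": 0,"wx": 0,"wy": 0,"wz": 0.076},{"x": 0.72,"y": -1,"z": 0,"wx": 0,"wy": 0,"wz": 0.076},{"x": 0.72,"y": -1,"z": 0,"wx": 0,"wy": 0,"wz": 0.076},{"x": 0.72,"y": -1,"z": 0,"wx": 0,"wy": 0,"wz": 0.076},{"x": 0.72,"y": -1,"z": 0,"wx": 0,"wy": 0,"wz": 0.076},{"x": 0.72,"y": -1,"z": 0,"wx": 0,"wy": 0,"wz": 0.076}]}}

```text
time_s: 9.1
tool_pos: [599.7, -312.4, 106.4]
ee_rot: [2.368, 2.064, 0.0]
contact_force: [-0.4, 0.6, 0.2]
opening: 87.2
grip_force: 0.0
```

Call:
{"op": "apply_moves", "data": {"rows": [{"x": 0,"y": 0,"z": -0.8,"wx": 0,"wy": 0,"wz": 0},{"x": 0,"y": 0,"z": -0.8,"wx": 0,"wy": 0,"wz": 0},{"x": 0,"y": 0,"z": -0.4,"wx": 0,"wy": 0,"wz": 0},{"x": 0,"y": 0,"z": 0,"wx": 0,"wy": 0,"wz": 0}]}}

```text
time_s: 9.5
tool_pos: [598.2, -310.8, 54.6]
ee_rot: [-2.367, -2.062, 0.001]
contact_force: [-0.1, -0.3, 0.7]
opening: 86.9
grip_force: 0.0
```

Run:
```python
from station import manip
import cv2,numpy as np
s=manip.snapshot("side"); print(manip.observe()["tool_pos"])
a=cv2.resize(s["img"][150:300,340:460],(400,500)); b=cv2.resize(s["img"][190:290,250:350],(400,500))
cv2.imwrite("pics/near3.png",np.hstack([a,b]))
```

```text
[ 598.83236519 -311.193921     55.7533315 ]
```

View pics/near3.png

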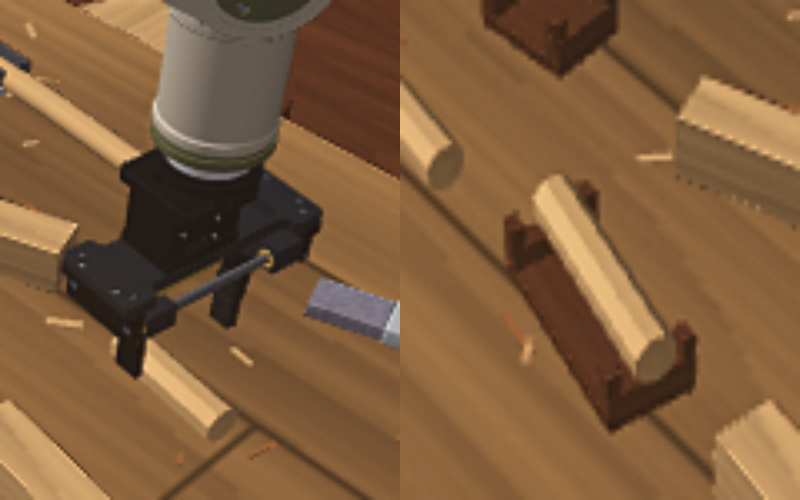

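The long handle lies in both notches of its rack (right panel, (600,280)). The fingers straddle the middle handle (left panel, (185,390)). Next I lower and grip.

Call:
{"op": "apply_moves", "data": {"rows": [{"x": 0.03,"y": 0,"z": -0.75,"wx": 0,"wy": 0,"wz": 0},{"x": 0,"y": 0,"z": -0.7,"wx": 0,"wy": 0,"wz": 0},{"x": 0,"y": 0,"z": -0.4,"wx": 0,"wy": 0,"wz": 0},{"x": 0,"y": 0,"z": -0.08,"wx": 0,"wy": 0,"wz": 0},{"x": 0,"y": 0,"z": 0,"wx": 0,"wy": 0,"wz": 0}]}}

```text
time_s: 10.05
tool_pos: [599.6, -311.5, 7.1]
ee_rot: [-2.369, -2.063, 0.0]
contact_force: [0.0, -0.5, 0.7]
opening: 86.9
grip_force: 0.0
```

Call:
{"op": "apply_moves", "data": {"rows": [{"x": 0,"y": 0,"z": 0,"wx": 0,"wy": 0,"wz": 0},{"x": 0,"y": 0,"z": 0,"wx": 0,"wy": 0,"wz": 0},{"x": 0,"y": 0,"z": 0,"wx": 0,"wy": 0,"wz": 0},{"x": 0,"y": 0,"z": 0,"wx": 0,"wy": 0,"wz": 0},{"x": 0,"y": 0,"z": 0,"wx": 0,"wy": 0,"wz": 0},{"x": 0,"y": 0,"z": 0,"wx": 0,"wy": 0,"wz": 0},{"x": 0,"y": 0,"z": 0,"wx": 0,"wy": 0,"wz": 0},{"x": 0,"y": 0,"z": 0,"wx": 0,"wy": 0,"wz": 0}], "jaw": -1, "grip_force": 20}}

```text
time_s: 10.85
tool_pos: [599.6, -311.5, 7.0]
ee_rot: [-2.369, -2.063, -0.0]
contact_force: [-0.5, 0.1, 0.8]
opening: 31.1
grip_force: 0.1
```

Call:
{"op": "apply_moves", "data": {"rows": [{"x": 0,"y": 0,"z": 0,"wx": 0,"wy": 0,"wz": 0},{"x": 0,"y": 0,"z": 0,"wx": 0,"wy": 0,"wz": 0},{"x": 0,"y": 0,"z": 0.4,"wx": 0,"wy": 0,"wz": 0},{"x": 0,"y": 0,"z": 0.8,"wx": 0,"wy": 0,"wz": 0},{"x": 0,"y": 0,"z": 0.8,"wx": 0,"wy": 0,"wz": 0},{"x": 0,"y": 0,"z": 1,"wx": 0,"wy": 0,"wz": 0},{"x": 0,"y": 0,"z": 1,"wx": 0,"wy": 0,"wz": 0},{"x": 0,"y": 0,"z": 0.4,"wx": 0,"wy": 0,"wz": 0}]}}

```text
time_s: 11.65
tool_pos: [600.6, -312.3, 120.4]
ee_rot: [2.367, 2.061, 0.003]
contact_force: [0.6, -0.3, 0.1]
opening: 29.9
grip_force: 20.0
```

Call:
{"op": "apply_moves", "data": {"rows": [{"x": -0.12,"y": 0.5,"z": 0,"wx": 0,"wy": 0,"wz": -0.022},{"x": -0.24,"y": 1,"z": 0,"wx": 0,"wy": 0,"wz": -0.022},{"x": -0.24,"y": 1,"z": 0,"wx": 0,"wy": 0,"wz": -0.022},{"x": -0.24,"y": 1,"z": 0,"wx": 0,"wy": 0,"wz": -0.022},{"x": -0.24,"y": 1,"z": 0,"wx": 0,"wy": 0,"wz": -0.022},{"x": -0.24,"y": 1,"z": 0,"wx": 0,"wy": 0,"wz": -0.022},{"x": -0.24,"y": 1,"z": 0,"wx": 0,"wy": 0,"wz": -0.022},{"x": -0.24,"y": 1,"z": 0,"wx": 0,"wy": 0,"wz": -0.022}]}}

```text
time_s: 12.45
tool_pos: [553.1, -121.7, 115.6]
ee_rot: [-2.388, -2.038, 0.002]
contact_force: [-0.0, 0.5, -0.2]
opening: 29.8
grip_force: 20.0
```

Call:
{"op": "apply_moves", "data": {"rows": [{"x": -0.24,"y": 1,"z": 0,"wx": 0,"wy": 0,"wz": -0.022},{"x": -0.24,"y": 1,"z": 0,"wx": 0,"wy": 0,"wz": -0.022},{"x": -0.24,"y": 1,"z": 0,"wx": 0,"wy": 0,"wz": -0.022},{"x": -0.24,"y": 1,"z": 0,"wx": 0,"wy": 0,"wz": -0.022},{"x": -0.24,"y": 1,"z": 0,"wx": 0,"wy": 0,"wz": -0.022},{"x": -0.24,"y": 1,"z": 0,"wx": 0,"wy": 0,"wz": -0.022},{"x": -0.24,"y": 1,"z": 0,"wx": 0,"wy": 0,"wz": -0.022},{"x": -0.24,"y": 1,"z": 0,"wx": 0,"wy": 0,"wz": -0.022}]}}

```text
time_s: 13.25
tool_pos: [504.8, 77.7, 115.7]
ee_rot: [-2.41, -2.014, 0.003]
contact_force: [1.3, 0.1, -0.8]
opening: 29.5
grip_force: 20.0
```

Call:
{"op": "apply_moves", "data": {"rows": [{"x": -0.24,"y": 1,"z": 0,"wx": 0,"wy": 0,"wz": -0.022},{"x": -0.24,"y": 1,"z": 0,"wx": 0,"wy": 0,"wz": -0.022},{"x": -0.24,"y": 1,"z": 0,"wx": 0,"wy": 0,"wz": -0.022},{"x": -0.24,"y": 1,"z": 0,"wx": 0,"wy": 0,"wz": -0.022},{"x": -0.24,"y": 1,"z": 0,"wx": 0,"wy": 0,"wz": -0.022},{"x": -0.24,"y": 1,"z": 0,"wx": 0,"wy": 0,"wz": -0.022},{"x": -0.24,"y": 1,"z": 0,"wx": 0,"wy": 0,"wz": -0.022},{"x": -0.24,"y": 1,"z": 0,"wx": 0,"wy": 0,"wz": -0.022}]}}

```text
time_s: 14.05
tool_pos: [456.6, 277.1, 115.7]
ee_rot: [-2.432, -1.988, 0.003]
contact_force: [-0.1, 0.0, -0.3]
opening: 29.9
grip_force: 20.0
```

Call:
{"op": "apply_moves", "data": {"rows": [{"x": -0.16,"y": 0.77,"z": 0,"wx": 0,"wy": 0,"wz": -0.01},{"x": -0.16,"y": 0.77,"z": 0,"wx": 0,"wy": 0,"wz": -0.01},{"x": -0.16,"y": 0.76,"z": 0,"wx": 0,"wy": 0,"wz": 0},{"x": 0,"y": 0,"z": -0.8,"wx": 0,"wy": 0,"wz": 0},{"x": 0,"y": 0,"z": -0.8,"wx": 0,"wy": 0,"wz": 0},{"x": 0,"y": 0,"z": -0.6,"wx": 0,"wy": 0,"wz": 0},{"x": 0,"y": 0,"z": -0.3,"wx": 0,"wy": 0,"wz": 0},{"x": 0,"y": 0,"z": 0,"wx": 0,"wy": 0,"wz": 0}]}}

```text
time_s: 14.85
tool_pos: [445.7, 333.0, 53.3]
ee_rot: [2.435, 1.984, -0.004]
contact_force: [0.4, -0.6, -1.2]
opening: 29.9
grip_force: 20.0
```

Run:
```python
from station import manip
import cv2
s=manip.snapshot("side"); print(manip.observe()["tool_pos"])
cv2.imwrite("pics/near4.png",cv2.resize(s["img"][100:220,130:290],(800,600)))
```

```text
[446.31548442 333.36274649  54.30318912]
```

View pics/near4.png

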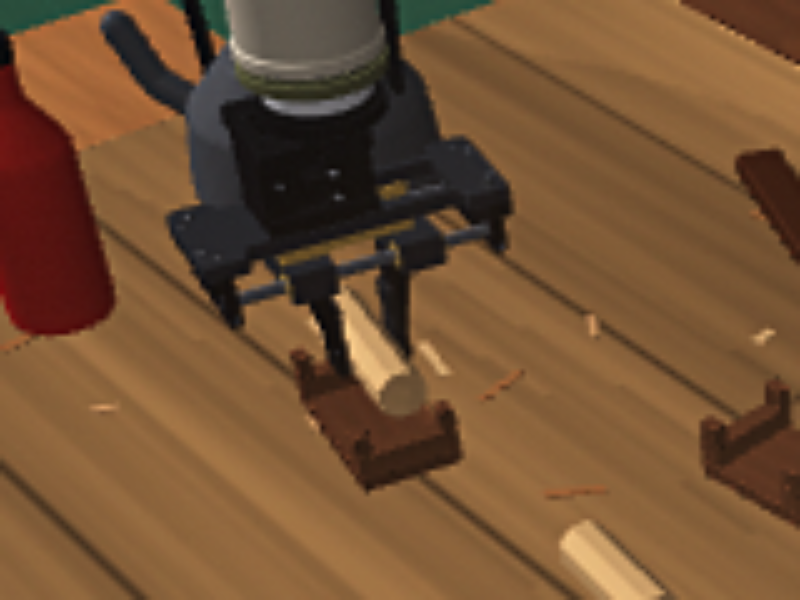

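The middle handle's near end, at about (402,392), is above the middle rack's near notch, between the horns at (365,440) and (445,415). I lower it 22 mm and release.

Call:
{"op": "apply_moves", "data": {"rows": [{"x": -0.05,"y": 0.04,"z": -0.3,"wx": 0,"wy": 0,"wz": 0},{"x": 0,"y": 0,"z": -0.3,"wx": 0,"wy": 0,"wz": 0},{"x": 0,"y": 0,"z": -0.2,"wx": 0,"wy": 0,"wz": 0},{"x": 0,"y": 0,"z": -0.05,"wx": 0,"wy": 0,"wz": 0},{"x": 0,"y": 0,"z": 0,"wx": 0,"wy": 0,"wz": 0}]}}

```text
time_s: 15.4
tool_pos: [445.3, 334.4, 33.1]
ee_rot: [2.436, 1.984, -0.001]
contact_force: [0.8, -0.8, -0.0]
opening: 29.8
grip_force: 20.0
```

Call:
{"op": "apply_moves", "data": {"rows": [{"x": 0,"y": 0,"z": 0,"wx": 0,"wy": 0,"wz": 0},{"x": 0,"y": 0,"z": 0,"wx": 0,"wy": 0,"wz": 0},{"x": 0,"y": 0,"z": 0,"wx": 0,"wy": 0,"wz": 0},{"x": 0,"y": 0,"z": 0,"wx": 0,"wy": 0,"wz": 0},{"x": 0,"y": 0,"z": 0.5,"wx": 0,"wy": 0,"wz": 0},{"x": 0,"y": 0,"z": 0.8,"wx": 0,"wy": 0,"wz": 0},{"x": 0,"y": 0,"z": 0.8,"wx": 0,"wy": 0,"wz": 0},{"x": 0,"y": 0,"z": 0.8,"wx": 0,"wy": 0,"wz": 0}], "jaw": 1}}

```text
time_s: 16.2
tool_pos: [445.6, 334.5, 107.6]
ee_rot: [2.436, 1.984, 0.001]
contact_force: [-0.1, 1.2, 0.5]
opening: 83.4
grip_force: 0.0
```

Call:
{"op": "apply_moves", "data": {"rows": [{"x": 0.04,"y": -1,"z": 0,"wx": 0,"wy": 0,"wz": 0.09},{"x": 0.04,"y": -1,"z": 0,"wx": 0,"wy": 0,"wz": 0.09},{"x": 0.04,"y": -1,"z": 0,"wx": 0,"wy": 0,"wz": 0.09},{"x": 0.04,"y": -1,"z": 0,"wx": 0,"wy": 0,"wz": 0.09},{"x": 0.04,"y": -1,"z": 0,"wx": 0,"wy": 0,"wz": 0.09},{"x": 0.04,"y": -1,"z": 0,"wx": 0,"wy": 0,"wz": 0.09},{"x": 0.04,"y": -1,"z": 0,"wx": 0,"wy": 0,"wz": 0.09},{"x": 0.04,"y": -1,"z": 0,"wx": 0,"wy": 0,"wz": 0.09}]}}

```text
time_s: 17.0
tool_pos: [453.6, 133.6, 106.9]
ee_rot: [2.347, 2.088, 0.002]
contact_force: [-0.5, 0.4, -0.8]
opening: 87.0
grip_force: 0.0
```

Call:
{"op": "apply_moves", "data": {"rows": [{"x": 0.02,"y": -0.82,"z": 0,"wx": 0,"wy": 0,"wz": 0},{"x": 0.02,"y": -0.82,"z": 0,"wx": 0,"wy": 0,"wz": 0},{"x": 0,"y": 0,"z": -0.8,"wx": 0,"wy": 0,"wz": 0},{"x": 0,"y": 0,"z": -0.8,"wx": 0,"wy": 0,"wz": 0},{"x": 0,"y": 0,"z": -0.4,"wx": 0,"wy": 0,"wz": 0},{"x": 0,"y": 0,"z": 0,"wx": 0,"wy": 0,"wz": 0}]}}

```text
time_s: 17.6
tool_pos: [453.8, 93.4, 55.4]
ee_rot: [-2.347, -2.087, 0.002]
contact_force: [0.5, 0.2, -0.1]
opening: 87.0
grip_force: 0.0
```

Run:
```python
from station import manip
import cv2
s=manip.snapshot("side"); print(manip.observe()["tool_pos"])
cv2.imwrite("pics/near5.png",cv2.resize(s["img"][130:250,160:320],(800,600)))
```

```text
[454.31493508  93.48593137  56.12125103]
```

View pics/near5.png

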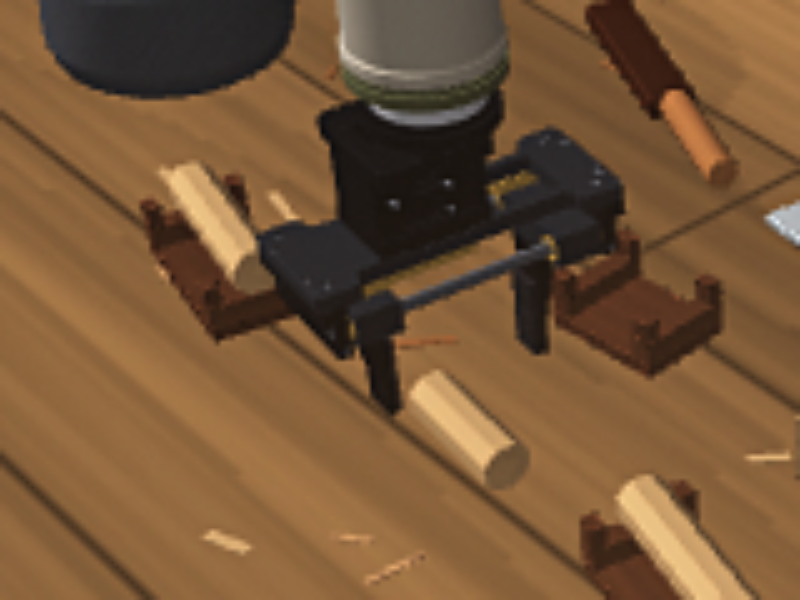

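The middle handle lies in its rack at (210,225). The short handle at (468,428) lies in line between the fingers. Next I lower and grip.

Call:
{"op": "apply_moves", "data": {"rows": [{"x": 0,"y": 0,"z": -0.75,"wx": 0,"wy": 0,"wz": 0},{"x": 0,"y": 0,"z": -0.7,"wx": 0,"wy": 0,"wz": 0},{"x": 0,"y": 0,"z": -0.4,"wx": 0,"wy": 0,"wz": 0},{"x": 0,"y": 0,"z": -0.12,"wx": 0,"wy": 0,"wz": 0},{"x": 0,"y": 0,"z": 0,"wx": 0,"wy": 0,"wz": 0}]}}

```text
time_s: 18.15
tool_pos: [454.7, 93.6, 7.0]
ee_rot: [2.347, 2.088, 0.0]
contact_force: [0.6, -0.9, 0.8]
opening: 87.1
grip_force: 0.0
```

Call:
{"op": "apply_moves", "data": {"rows": [{"x": 0,"y": 0,"z": 0,"wx": 0,"wy": 0,"wz": 0},{"x": 0,"y": 0,"z": 0,"wx": 0,"wy": 0,"wz": 0},{"x": 0,"y": 0,"z": 0,"wx": 0,"wy": 0,"wz": 0},{"x": 0,"y": 0,"z": 0,"wx": 0,"wy": 0,"wz": 0},{"x": 0,"y": 0,"z": 0,"wx": 0,"wy": 0,"wz": 0},{"x": 0,"y": 0,"z": 0,"wx": 0,"wy": 0,"wz": 0},{"x": 0,"y": 0,"z": 0,"wx": 0,"wy": 0,"wz": 0},{"x": 0,"y": 0,"z": 0,"wx": 0,"wy": 0,"wz": 0}], "jaw": -1, "grip_force": 20}}

```text
time_s: 18.95
tool_pos: [454.3, 93.5, 6.5]
ee_rot: [2.348, 2.088, -0.0]
contact_force: [-1.2, 0.2, 1.2]
opening: 31.4
grip_force: 0.1
```

Call:
{"op": "apply_moves", "data": {"rows": [{"x": 0,"y": 0,"z": 0,"wx": 0,"wy": 0,"wz": 0},{"x": 0,"y": 0,"z": 0,"wx": 0,"wy": 0,"wz": 0},{"x": 0,"y": 0,"z": 0.4,"wx": 0,"wy": 0,"wz": 0},{"x": 0,"y": 0,"z": 0.8,"wx": 0,"wy": 0,"wz": 0},{"x": 0,"y": 0,"z": 0.8,"wx": 0,"wy": 0,"wz": 0},{"x": 0,"y": 0,"z": 0.8,"wx": 0,"wy": 0,"wz": 0},{"x": 0,"y": 0,"z": 0.8,"wx": 0,"wy": 0,"wz": 0},{"x": 0,"y": 0,"z": 0.4,"wx": 0,"wy": 0,"wz": 0}]}}

```text
time_s: 19.75
tool_pos: [455.2, 93.7, 108.8]
ee_rot: [2.347, 2.087, 0.004]
contact_force: [-0.6, 0.1, -1.2]
opening: 29.7
grip_force: 20.0
```

Call:
{"op": "apply_moves", "data": {"rows": [{"x": 0.76,"y": 0.124,"z": 0,"wx": 0,"wy": 0,"wz": 0.21},{"x": 0.76,"y": 0.124,"z": 0,"wx": 0,"wy": 0,"wz": 0.21},{"x": 0.76,"y": 0.124,"z": 0,"wx": 0,"wy": 0,"wz": 0.21},{"x": 0.76,"y": 0.124,"z": 0,"wx": 0,"wy": 0,"wz": 0.21},{"x": 0.76,"y": 0.124,"z": 0,"wx": 0,"wy": 0,"wz": 0.21},{"x": 0.76,"y": 0.124,"z": 0,"wx": 0,"wy": 0,"wz": 0.21},{"x": 0.76,"y": 0.124,"z": 0,"wx": 0,"wy": 0,"wz": 0.21},{"x": 0.76,"y": 0.124,"z": 0,"wx": 0,"wy": 0,"wz": 0.21}]}}

```text
time_s: 20.55
tool_pos: [606.9, 118.4, 106.3]
ee_rot: [-2.124, -2.314, 0.001]
contact_force: [-0.4, 0.3, -0.8]
opening: 29.5
grip_force: 20.0
```

Call:
{"op": "apply_moves", "data": {"rows": [{"x": 0,"y": 0,"z": -0.8,"wx": 0,"wy": 0,"wz": 0},{"x": 0,"y": 0,"z": -0.8,"wx": 0,"wy": 0,"wz": 0},{"x": 0,"y": 0,"z": -0.5,"wx": 0,"wy": 0,"wz": 0},{"x": 0,"y": 0,"z": -0.2,"wx": 0,"wy": 0,"wz": 0},{"x": 0,"y": 0,"z": 0,"wx": 0,"wy": 0,"wz": 0}]}}

```text
time_s: 21.05
tool_pos: [606.0, 118.2, 48.7]
ee_rot: [-2.125, -2.313, 0.001]
contact_force: [0.3, 0.4, -0.8]
opening: 29.7
grip_force: 20.0
```

Run:
```python
from station import manip
import cv2
s=manip.snapshot("side"); o=manip.observe();print(o["tool_pos"],o["ee_rot"])
cv2.imwrite("pics/near6.png",cv2.resize(s["img"][120:216,230:358],(800,600)))
```

```text
[606.54803406 118.35061913  49.49595303] [2.12540020e+00 2.31319638e+00 4.58475464e-04]
```

View pics/near6.png

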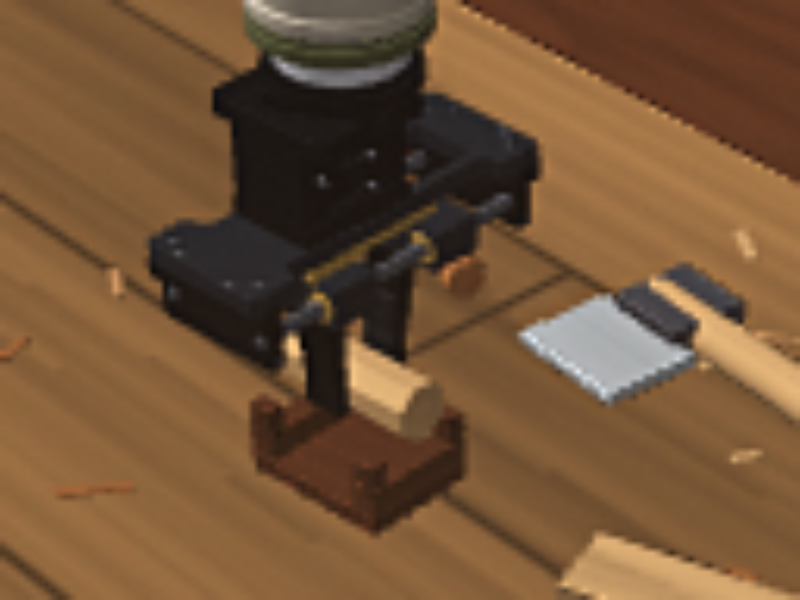

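The short handle's near end, at about (415,400), is above the short rack's near notch, between the horns at (370,475) and (455,425). I lower it 17 mm and release.

Call:
{"op": "apply_moves", "data": {"rows": [{"x": 0,"y": 0,"z": -0.3,"wx": 0,"wy": 0,"wz": 0},{"x": 0,"y": 0,"z": -0.2,"wx": 0,"wy": 0,"wz": 0},{"x": 0,"y": 0,"z": -0.15,"wx": 0,"wy": 0,"wz": 0},{"x": 0,"y": 0,"z": -0.05,"wx": 0,"wy": 0,"wz": 0},{"x": 0,"y": 0,"z": 0,"wx": 0,"wy": 0,"wz": 0}]}}

```text
time_s: 21.6
tool_pos: [606.4, 118.3, 31.7]
ee_rot: [-2.126, -2.313, -0.0]
contact_force: [0.3, -0.2, -0.3]
opening: 29.8
grip_force: 20.0
```

Call:
{"op": "apply_moves", "data": {"rows": [{"x": 0,"y": 0,"z": 0,"wx": 0,"wy": 0,"wz": 0},{"x": 0,"y": 0,"z": 0,"wx": 0,"wy": 0,"wz": 0},{"x": 0,"y": 0,"z": 0,"wx": 0,"wy": 0,"wz": 0},{"x": 0,"y": 0,"z": 0,"wx": 0,"wy": 0,"wz": 0},{"x": 0,"y": 0,"z": 0.5,"wx": 0,"wy": 0,"wz": 0},{"x": 0,"y": 0,"z": 1,"wx": 0,"wy": 0,"wz": 0},{"x": 0,"y": 0,"z": 1,"wx": 0,"wy": 0,"wz": 0},{"x": 0,"y": 0,"z": 1,"wx": 0,"wy": 0,"wz": 0}], "jaw": 1}}

```text
time_s: 22.4
tool_pos: [606.5, 118.2, 121.1]
ee_rot: [2.125, 2.313, 0.001]
contact_force: [0.3, 0.2, -0.3]
opening: 83.8
grip_force: 0.0
```

Call:
{"op": "apply_moves", "data": {"rows": [{"x": 0,"y": 0,"z": 1,"wx": 0,"wy": 0,"wz": 0},{"x": 0,"y": 0,"z": 1,"wx": 0,"wy": 0,"wz": 0},{"x": 0,"y": 0,"z": 1,"wx": 0,"wy": 0,"wz": 0},{"x": 0,"y": 0,"z": 1,"wx": 0,"wy": 0,"wz": 0},{"x": 0,"y": 0,"z": 0,"wx": 0,"wy": 0,"wz": 0},{"x": 0,"y": 0,"z": 0,"wx": 0,"wy": 0,"wz": 0},{"x": 0,"y": 0,"z": 0,"wx": 0,"wy": 0,"wz": 0},{"x": 0,"y": 0,"z": 0,"wx": 0,"wy": 0,"wz": 0}]}}

```text
time_s: 23.2
tool_pos: [605.9, 118.2, 218.2]
ee_rot: [-2.125, -2.313, 0.002]
contact_force: [0.4, -0.4, -0.3]
opening: 87.0
grip_force: 0.0
```

Run:
```python
from station import manip
from fit import *
s=manip.snapshot("side")
R={"short":(85,606.3,118.3,.085),"mid":(115,444.8,334.5,-.204),"long":(145,454,-111.7,-.212)}
v=s["img"].copy()
for n,(L,*p) in R.items():
    r,c=fit([s],np.array(p),"oct",L,25); print(n,(r-p).round(3),round(c,3)); draw(s,p,"oct",L,v,25)
cv2.imwrite("pics/end.png",cv2.resize(v[130:310,170:410],(800,600)))
```

```text
short [ 3.32e+00  7.32e-01 -1.00e-03] 0.04
mid [1.753 2.243 0.013] 0.125
long [ 0.76  -2.753 -0.005] 0.085
```

View pics/end.png

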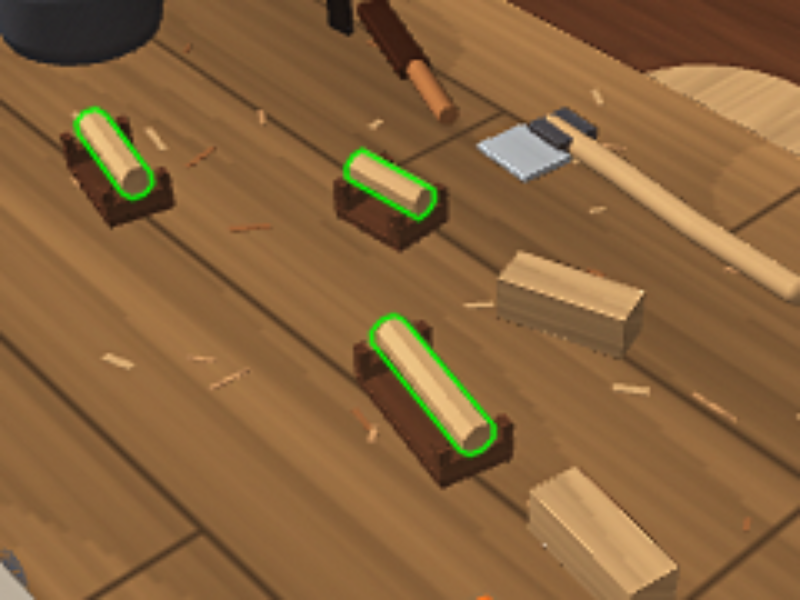

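All three handles lie in their notches at (115,155), (392,185) and (435,385), matching the target outlines to within about 4 mm. The billets have not moved and the gripper is clear, so I hand in.

```bash
python3 -c "
from station import manip
print(manip.close_job())"
```

```text
the job is handed in; nothing more can be done
None
```

The job is handed in: by the last camera check, each handle lies in both notches of its own rack within about 4 mm of centre, and the billets look unmoved; the hand-in call returned no verdict.

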